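# Mount the rotor in the vacuum concentrator and cover the chamber

### The job

Get the vacuum concentrator ready for a run: lower the aluminium rotor over the upright spindle in its open chamber, with the channel under the rotor straddling the drive key, until it sits fully down on the spindle's shoulder. Then set the clear lid on the chamber so that its lip drops inside the rim and it lies level. Lower both parts into place, do not drop them, and leave the other things on the bench alone.

Things in the scene. Friction and masses are not known exactly. Their poses are not given: they have to be found in the camera images.
- concentrator: White bench-top vacuum concentrator, fixed, 258 deep (x) x 240 wide (y) x 150 mm high, leaning control panel at the front (-x). Origin on the bench, on the axis of its round open chamber; z up. Steel chamber: inner diameter 176, outer 196 mm, floor at z = 59 mm, rim at z = 150 mm; the housing's deck round it is at z = 140 mm.
- chamber_rim (a point): Centre of the chamber's mouth, at rim height (150 mm above the bench).
- spindle_seat (a point): Top face of the spindle's 56 mm shoulder, on the spindle's (and chamber's) axis, 68 mm above the bench; z up, x along the drive key. The key is a bar across the shaft's foot: 48 mm long (x), 15 wide (y), 9 high, top edges bevelled. The spindle turns a little stiffly, up to 90 degrees either way from the machine's x axis, and starts at any angle.
- shaft_tip (a point): Top of the spindle's steel shaft, 78 mm above the seat and 4 mm below the chamber's rim. Diameter 16 mm, with a tapered nose over the last 9 mm.
- rotor: Loose aluminium rotor, 0.36 kg: two-armed bar 154 long (x), 64 mm wide (y), each arm with a pad of five tube sockets (34 mm high). An open channel 20 wide, 10 mm deep runs lengthwise (x) along its underside and fits over the drive key, either way round; turned off the key, the rotor stops 9 mm too high. Origin: centre of the underside, on the bore's axis; z up. Seated, it lies at spindle_seat.
- hub_top (a point): Centre of the top of the rotor's upright sleeve hub, 74 mm above the rotor's origin. The hub has outer diameter 36 mm, dark grip rings near its top and a bore of 20 mm right through. With the rotor seated the shaft's tip stands 4 mm out of it.
- lid: Loose chamber lid, 0.32 kg: clear plastic disc in a metal band, diameter 190, 10 mm thick, black knob in the middle of the top (diameter 33, 40 mm high). Below the disc a round black locating lip, outer diameter 166, 6 mm deep, on which it stands on the bench. Origin: centre of the lip's underside, z up; disc from z = 6 to 16 mm, knob from 16 to 56 mm.
- lid_seat (a point): Centre of the lid disc's underside, 6 mm above the lid's origin; with the lid seated it lies at chamber_rim.
- vial_rack: White rack full of small vials, 60 x 120 x 49 mm, a bystander; origin under its centre.
- small_bottle: Small clear bottle with a blue cap, 56 mm across, 104 mm high, a bystander; origin under its centre.
- beaker: Clear beaker, 72 mm across, 85 mm high, a bystander; origin under its centre.

How it is judged:
By the outcome, as a careful person would: the job done as asked, in the order asked, and still so for the second after the job is handed in, with the robot touching nothing.
It also fails if it takes over 72 s, if anything falls off the work surface, if the arm or the gripper's body presses on something with over 40 N, if the wrist force passes 120 N, or if a joint passes its speed limit or range.

### The arm

A 6-joint arm with a two-finger parallel gripper is mounted at the origin on a cart in front of the work surface, level with it; the furniture and walls round the work are solid. World frame = base frame: x ahead of the robot, y to its left, z up, the work surface at z = 0. Lengths are in m, angles in degrees, forces in N, time in s.
With the tool pointing down it reaches from about 0.3 to 0.875 m from the base axis. Payload 4.2 kg.
Tool frame: the origin (TCP) lies at the very end of the fingers, on their centre line; the grasp point (between the pads) lies 19 mm behind it; z points along the fingers, y is the line along which they close (so a half turn about z gives the same grasp; the last joint's range is limited). The gripper opens to 85 mm and grips with 20 to 120 N. Pads are 22 mm wide; open, the fingers measure 114 mm over their backs; the gripper's body (76 mm by 85 mm) begins 54 mm behind the grasp point. The pads swing forward as they close: fully open they stand 13 mm farther back than shut.
Start: joints at [-70.187, 18.312, 89.639, -0, 72.044, -1.146], TCP at [0.206, -0.537, 0.231] pointing down, gripper open.
Joint ranges: [-177.97, 177.97], [-48.28, 115.42], [12.27, 149.76], [-77.06, 257.06], [2.81, 150.46], [-146.56, 146.56]. Speed limits (degrees/s): [147.25, 147.25, 180, 180, 180, 180].

### API

Orientations are given as a 3x3 rotation matrix whose columns are the frame's x, y, z axes.
In Python, from plant import manip gives the robot as it stands.
- The arm moves only by the shell command python3 -m creep 'ROWS' [FORCE]. ROWS is text: rows parted by semicolons, each of 7 numbers parted by spaces: the finger opening in cm, from 0 to 8.54, then the shift along the tool's x, y, z in cm, then the turn, a rotation vector about the tool's x, y, z in rad. A call has 1 to 20 rows; each row shifts and turns the commanded pose from where the row before left it, along the tool's axes as they then stand; what a row does not reach is not made up. A row lasts 1/12 s, in which the tool goes at most 41.7 mm and 7.16 degrees, less where a joint would pass 70% of its speed; a pose out of reach is approached as far as the arm can. A call with a gripper value outside its range is refused whole. The fingers move at their own pace and stop on an object; FORCE is the grip in N (left out, the last holds). Time passes only in rows, so rows that do not move let the fingers close. It gives the time, the measured TCP pose, the force, the opening and the grip force at its end, in the units of the state.
- manip.observe(): the state, without advancing time (a new reading comes with each control period).
- manip.read_camera(name): name is "scene" or "side" or "wrist"; returns a dict with "frame" (480x640x3 uint8, red, green, blue), "fx", "fy", "cx", "cy" (pixels), "dist_coeffs" ([k1, k2, p1, p2, k3] as OpenCV has them; the pictures are not rectified), "rvec" (rotation vector, rad) and "tvec" (3), from world to camera coordinates, as OpenCV has them. Camera axes: x right, y down, z forward; pixel columns grow to the right and rows downward; lengths in m; the calibration is good to about 2 mm. A picture is of the moment at which its call begins. There is no depth.
- manip.finish_job(): hands the job in; it is judged then, once.
The state is a dict: "time": time; "q": joint angles; "dq": joint speeds; "effort": joint torques, N m; "tcp_pos": TCP position; "tool_rot": TCP orientation; "ft_force": force on the tool from outside, world axes, zero at the start; "torque": the same for the moment, N m; "width": finger opening in m; "grip_force": force on a finger pad.
Only numpy, scipy, OpenCV 4.12 (cv2) and the standard library are available. Lean on these libraries where they do the work, as an engineer would, in place of code of your own. Each camera call takes 0.05 s, during which the arm holds its last target. There are 200 camera calls.

## Working session

There is one attempt and no reset: what is moved stays moved. The work goes in short steps, Python scripts to look and compute and a shell command to move; the robot and the scene stay as the last step left them, time stands still between calls to the robot, and variables do not carry over. Pictures are saved under pics/ and viewed, at most 10 in all, crops included, and the job is handed in when it is done.

```bash
ls; mkdir -p pics
cat > h.py <<'E'
import numpy as np, cv2
from plant import manip
def cam(n):
    c=manip.read_camera(n); c['K']=np.array([[c['fx'],0,c['cx']],[0,c['fy'],c['cy']],[0,0,1.]]); c['d']=np.array(c['dist_coeffs'],float)
    c['rvec']=np.array(c['rvec'],float);c['tvec']=np.array(c['tvec'],float).ravel()
    c['R']=cv2.Rodrigues(c['rvec'])[0]; c['o']=-c['R'].T@c['tvec']; return c
def save(c,n): cv2.imwrite('pics/'+n+'.png',c['frame'][:,:,::-1])
def ray(c,uv):
    p=cv2.undistortPoints(np.array(uv,float).reshape(-1,1,2),c['K'],c['d'])[:,0]
    return np.c_[p,np.ones(len(p))]@c['R']
def plane(c,uv,z):
    r=ray(c,uv); return c['o']+r*((z-c['o'][2])/r[:,2])[:,None]
def tri(c1,u1,c2,u2):
    a=ray(c1,[u1])[0];b=ray(c2,[u2])[0]
    s=np.linalg.lstsq(np.c_[a,-b],c2['o']-c1['o'],rcond=None)[0]
    p=c1['o']+a*s[0];q=c2['o']+b*s[1]; return (p+q)/2,np.linalg.norm(p-q)
def proj(c,P): return cv2.projectPoints(np.array(P,float).reshape(-1,1,3),c['rvec'],c['tvec'],c['K'],c['d'])[0][:,0]
E
python3 - <<'E'
from h import *
a=[]
for n in('scene','side','wrist'):
    c=cam(n); save(c,n+'0'); print(n,c['o'].round(3),c['R'][2].round(2)); 
s=manip.observe();print(s)
E
```

```text
pics
scene [-0.312 -0.882  0.931] [ 0.61  0.57 -0.55]
side [1.202 0.46  1.353] [-0.44 -0.31 -0.84]
wrist [ 0.27  -0.512  0.373] [-0.25 -0.09 -0.96]
{'time': 0.15, 'q': array([-7.01870797e+01,  1.83421945e+01,  8.96915232e+01,  8.79273010e-04,
        7.20446566e+01, -1.14777849e+00]), 'dq': array([-0.02843246, -0.1306387 , -0.13973848,  0.01368949,  0.00997947,
        0.14105649]), 'effort': array([ 8.17686359e-04, -4.15842605e+01, -2.34345102e+01, -5.54115252e-05,
        5.96330196e-03,  1.31720128e-05]), 'tcp_pos': array([ 0.20555465, -0.53660427,  0.23067781]), 'tool_rot': array([[ 9.33827730e-01,  3.57722754e-01, -4.49911453e-04],
       [ 3.57723034e-01, -9.33826837e-01,  1.29186415e-03],
       [ 4.19898138e-05, -1.36732226e-03, -9.99999064e-01]]), 'ft_force': array([ 0.07256386, -0.30466467,  0.89309424]), 'torque': array([ 0.00660531, -0.0471059 ,  0.00542372]), 'grip_force': 0.0, 'width': 0.08568258396308535}
```

View pics/scene0.png

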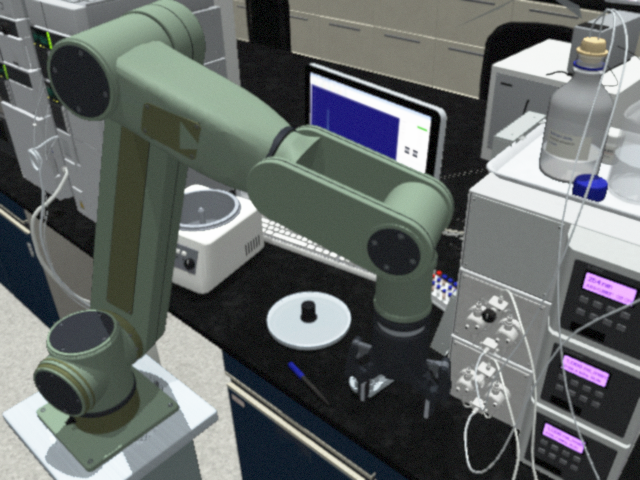

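View pics/side0.png

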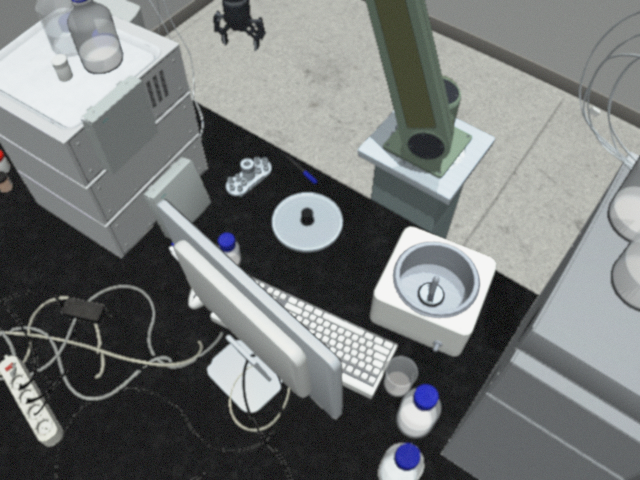

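Side view: rotor around (249,177), lid knob (307,216), chamber mouth (436,278) with its shaft at (433,290). In the scene view the lid is at (310,318), and the gripper partly hides the rotor at about (370,385).

View pics/wrist0.png

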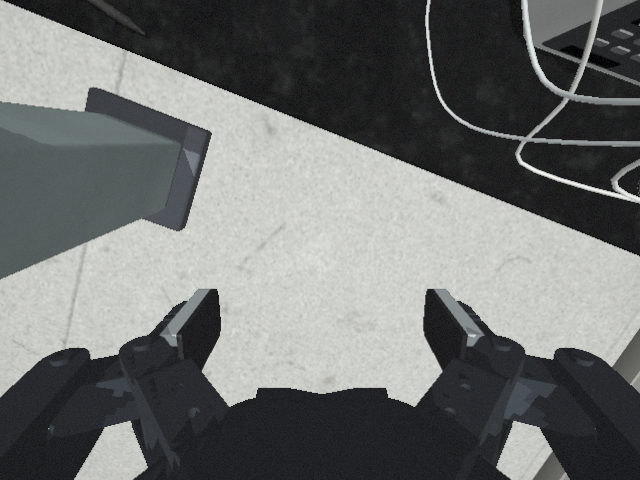

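Run:
```python
from h import *
c=cam('side');s=cam('scene')
print('rotor hub',plane(c,[[248,163]],.074),'ends',plane(c,[[232,187],[267,164]],.034))
print('lid knob',plane(c,[[307,211]],.056),plane(s,[[309,304]],.056),tri(c,[307,211],s,[309,304]))
print('mouth',plane(c,[[436,278]],.15),'tip',plane(c,[[434,280]],.146))
print(proj(s,[[.41,.2,.15]]),)
print('bystanders',plane(c,[[228,240],[401,365],[425,400],[190,165]],.1), plane(c,[[180,195],[130,250]],0))
```

```text
rotor hub [[ 0.42849    -0.34407583  0.074     ]] ends [[ 0.49851216 -0.34926495  0.034     ]
 [ 0.37521212 -0.32219896  0.034     ]]
lid knob [[ 0.45467257 -0.11940116  0.056     ]] [[ 0.45774644 -0.12117609  0.056     ]] (array([ 0.45618869, -0.12035035,  0.05657964]), np.float64(0.003372911980684274))
mouth [[0.48671413 0.27877695 0.15      ]] tip [[0.49173893 0.2770524  0.146     ]]
[[197.19927524 228.10697846]]
bystanders [[ 0.66838658 -0.20685794  0.1       ]
 [ 0.69620414  0.32027408  0.1       ]
 [ 0.73452295  0.40599977  0.1       ]
 [ 0.54281816 -0.45370406  0.1       ]] [[ 0.58996883 -0.47320154  0.        ]
 [ 0.80798319 -0.45621268  0.        ]]
```

The wrist view shows only the bench edge and floor, so it isn't over the work yet. Next I'll move it above the rotor, and crop the side view for the drive key.

Run:
```python
from h import *
c=cam('side');f=c['frame'][:,:,::-1]
a=cv2.resize(f[235:325,380:490],(660,540),interpolation=cv2.INTER_CUBIC)
cv2.imwrite('pics/crop1.png',a)
s=manip.observe();R=s['tool_rot']
print('shift to rotor view', R.T@(np.array([.40,-.345,.30])-s['tcp_pos'])*100)
```

```text
shift to rotor view [ 25.01163319 -10.9644463   -6.88808748]
```

View pics/crop1.png

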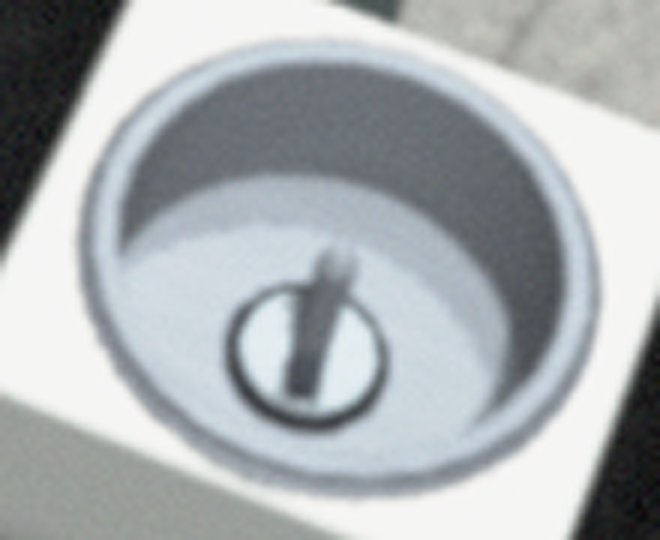

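The key's outline is mostly hidden along the shaft's image line, around crop (305,370). I'll read it from above with the wrist camera, passing over the rotor on the way.

```bash
python3 -m creep '8.5 2.5 -1.1 -0.7 0 0 0;8.5 2.5 -1.1 -0.7 0 0 0;8.5 2.5 -1.1 -0.7 0 0 0;8.5 2.5 -1.1 -0.7 0 0 0;8.5 2.5 -1.1 -0.7 0 0 0;8.5 2.5 -1.1 -0.7 0 0 0;8.5 2.5 -1.1 -0.7 0 0 0;8.5 2.5 -1.1 -0.7 0 0 0;8.5 2.5 -1.1 -0.7 0 0 0;8.5 2.5 -1.1 -0.7 0 0 0;8.5 0 0 0 0 0 0;8.5 0 0 0 0 0 0;8.5 0 0 0 0 0 0'
python3 - <<'E'
from h import *
c=cam('wrist');save(c,'w1');s=manip.observe();R=s['tool_rot']
print(s['tcp_pos'],c['o'])
print(R.T@(np.array([.45,.265,.32])-s['tcp_pos'])*100)
E
```

```text
time: 1.38
tcp_pos: [0.3994, -0.345, 0.301]
tool_rot: [[0.934, 0.358, -0.001], [0.358, -0.934, -0.0], [-0.001, -0.0, -1.0]]
ft_force: [0.4, -0.9, -0.1]
width: 0.0851
grip_force: 0.0
[ 0.39905062 -0.34521984  0.30088648] [ 0.46343753 -0.31975464  0.44300575]
[ 26.54646275 -55.18095155  -1.90841267]
```

View pics/w1.png

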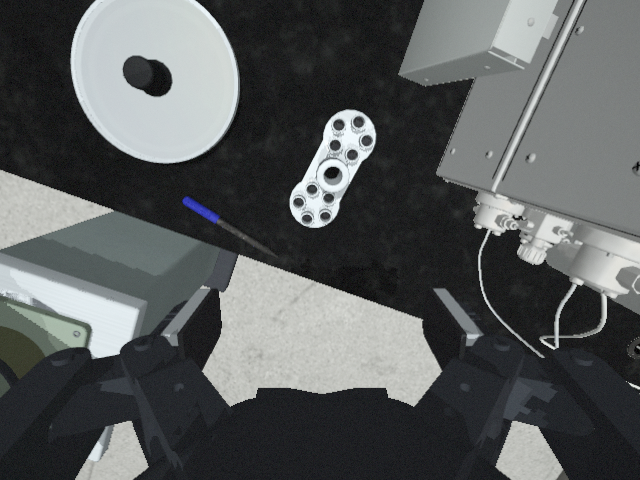

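Wrist view: rotor hub at (332,174), its long axis running up and to the right, from (312,205) to (352,133). Lid disc centre is near (155,78), knob top (139,72). Now on to the chamber.

```bash
python3 -m creep '8.5 1.65 -3.45 -0.12 0 0 0;8.5 1.65 -3.45 -0.12 0 0 0;8.5 1.65 -3.45 -0.12 0 0 0;8.5 1.65 -3.45 -0.12 0 0 0;8.5 1.65 -3.45 -0.12 0 0 0;8.5 1.65 -3.45 -0.12 0 0 0;8.5 1.65 -3.45 -0.12 0 0 0;8.5 1.65 -3.45 -0.12 0 0 0;8.5 1.65 -3.45 -0.12 0 0 0;8.5 1.65 -3.45 -0.12 0 0 0;8.5 1.65 -3.45 -0.12 0 0 0;8.5 1.65 -3.45 -0.12 0 0 0;8.5 1.65 -3.45 -0.12 0 0 0;8.5 1.65 -3.45 -0.12 0 0 0;8.5 1.65 -3.45 -0.12 0 0 0;8.5 1.65 -3.45 -0.12 0 0 0;8.5 0 0 0 0 0 0;8.5 0 0 0 0 0 0;8.5 0 0 0 0 0 0'
python3 - <<'E'
from h import *
c=cam('wrist');save(c,'w2');s=manip.observe()
print(s['tcp_pos'],c['o']);print(proj(c,[[.487,.279,.15],[.487,.279,.068]]))
E
```

```text
time: 3.02
tcp_pos: [0.449, 0.2639, 0.3199]
tool_rot: [[0.934, 0.357, -0.001], [0.357, -0.934, -0.002], [-0.001, 0.001, -1.0]]
ft_force: [0.1, -0.2, 1.1]
width: 0.085
grip_force: 0.0
[0.44899167 0.26353244 0.3201768 ] [0.51314108 0.28920925 0.46184188]
[[321.60670205 171.74583394]
 [321.55857349 165.14010562]]
```

View pics/w2.png

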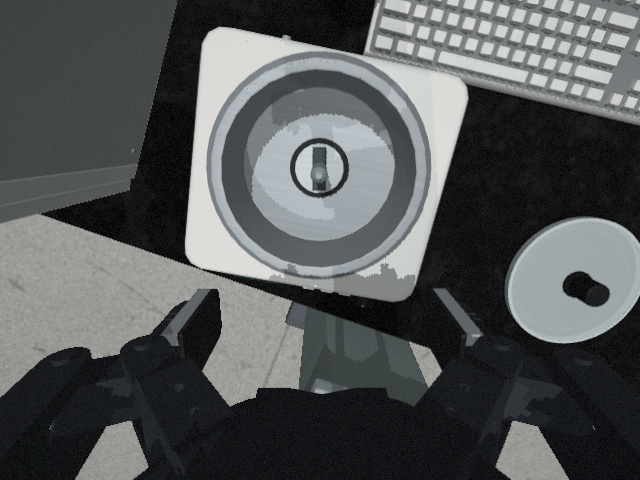

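Wrist view over the concentrator: black shoulder ring centred at (320,168). The key is the dark bar through it, nearly vertical in the image from (319,147) to (319,190), so almost along tool x. Now to measure these.

Run:
```python
from h import *
c=cam('wrist');d=cam('side');g=cv2.cvtColor(c['frame'],cv2.COLOR_RGB2GRAY)
yy,xx=np.mgrid[:480,:640]; r=np.hypot(xx-320,yy-168)
# black ring: fit ellipse to dark contour
m=((g<75)&(r<40)&(r>20)).astype(np.uint8)
cs,_=cv2.findContours(m,cv2.RETR_EXTERNAL,cv2.CHAIN_APPROX_NONE);k=max(cs,key=cv2.contourArea);e=cv2.fitEllipse(k);print('ring',e,plane(c,[e[0]],.064))
for t in(90,110,130):
    m=((g<t)&(r<24)).astype(np.uint8)
    cs,_=cv2.findContours(m,cv2.RETR_EXTERNAL,cv2.CHAIN_APPROX_NONE);k=max(cs,key=cv2.contourArea);b=cv2.minAreaRect(k);bp=cv2.boxPoints(b)
    P=plane(c,bp,.077);L=P[1]-P[0],P[2]-P[1]
    l=max(L,key=np.linalg.norm);print('key',b,[np.linalg.norm(x[:2]).round(4) for x in L],'ang',np.degrees(np.arctan2(l[1],l[0]))%180,P.mean(0))
# white housing corners (deck z=.14) -> centre/yaw
w=cv2.inRange(g,195,255);w[:,:150]=0;w=cv2.morphologyEx(w,cv2.MORPH_OPEN,np.ones((5,5)))
# rim: outer edge between white and grey, radial search
def rim(c,cx,cy,a,b,lo,hi,z):
    gg=cv2.GaussianBlur(cv2.cvtColor(c['frame'],cv2.COLOR_RGB2GRAY),(3,3),0).astype(float);pts=[]
    for th in np.radians(np.arange(0,360,4)):
        s=np.arange(lo,hi,.01); u=cx+a*s*np.cos(th);v=cy+b*s*np.sin(th)
        p=cv2.remap(gg.astype(np.float32),u.astype(np.float32).reshape(1,-1),v.astype(np.float32).reshape(1,-1),1)[0]
        i=np.argmax(np.diff(p)); 
        if np.diff(p)[i]>3: pts.append((u[i],v[i]))
    P=plane(c,pts,z)[:,:2]
    for _ in range(4):
        A=np.c_[2*P,np.ones(len(P))];x=np.linalg.lstsq(A,(P**2).sum(1),rcond=None)[0];R=np.sqrt(x[2]+x[0]**2+x[1]**2)
        q=abs(np.hypot(*(P-x[:2]).T)-R);P=P[q<max(.0015,1.5*np.median(q))]
    return x[:2],R,len(P)
for z in(.14,.15): print('rim',z,rim(c,319,166,112,113,.9,1.1,z))
for z in(.14,.15): print('rim side',z,rim(d,436.3,280,43.5,37,.9,1.15,z))
# tip light spot
t=g[160:188,308:332];print(t[::1,::2])
```

```text
ring ((318.74774169921875, 167.33816528320312), (57.19349670410156, 57.83467483520508), 162.88258361816406) [[0.4833684  0.28071892 0.064     ]]
key ((319.0, 159.0), (22.0, 12.0), 90.0) [np.float64(0.0131), np.float64(0.0237)] ang 21.015185426309415 [0.49279247 0.28388294 0.077     ]
key ((319.8345031738281, 169.0137939453125), (44.84455871582031, 18.934370040893555), 85.2363510131836) [np.float64(0.0207), np.float64(0.049)] ang 26.045490828547656 [0.48266893 0.27902625 0.077     ]
key ((318.80157470703125, 169.09190368652344), (45.31989669799805, 18.994176864624023), 82.50414276123047) [np.float64(0.0207), np.float64(0.0495)] ang 28.772082935616623 [0.48218182 0.28004927 0.077     ]
rim 0.14 (array([0.48241116, 0.28040729]), np.float64(0.10380283933106947), 90)
rim 0.15 (array([0.48336401, 0.28066579]), np.float64(0.10058058147890879), 90)
rim side 0.14 (array([0.48165898, 0.27739189]), np.float64(0.10185519034728564), 44)
rim side 0.15 (array([0.48759166, 0.27889425]), np.float64(0.10101582548363763), 44)
[[211 210 110  77  77  78  78  75  64 167 191 191]
 [208 208 106  76  80  72 
[... 651 characters left out ...]
127 163 165 168 125 116  86 187 190]
 [208 115 119 122 164 165 165 120 109  90 168 188]
 [209 141 112 119 163 167 165 112 108  94 119 186]
 [206 154 109 114 161 166 157 105 106  98 153 187]
 [209 181 103 105 136 150 126 102 103 111 187 187]
 [207 209  99 101 102 113  95 102  90 118 167 186]
 [207 209  94  95  96  96  94  94  73 115 116 186]
 [207 206 101  87  90  91  91  81  49 117 118 184]
 [207 207 110  79  77  78  79  55  41 115 118 182]
 [205 206 108  84  62  56  53  47  42 117 116 181]
 [203 205 109  85  72  41  45  42  43 115 115 164]
 [204 206 110  86  85  44  37  44  41 115 115 117]
 [206 207 110  84  73  43  45  48  39 117 115 151]
 [204 205 110  86  57  48  49  46  40 116 116 165]]
```

Run:
```python
from h import *
c=cam('wrist');print('tip',plane(c,[[319.3,175.5]],.146))
s=manip.observe();R=s['tool_rot'];print('cam in tool',R.T@(c['o']-s['tcp_pos']))
c['o']=np.array([.46344,-.31975,.44301]);c['tvec']=-c['R']@c['o']
print('hub',plane(c,[[332,174]],.074),'ends',plane(c,[[311,208],[353,132]],.034),'knob',plane(c,[[139,72]],.056))
f=cv2.imread('pics/w1.png');g=cv2.cvtColor(f,cv2.COLOR_BGR2GRAY)
m=cv2.inRange(g[100:240,270:400],120,255);cs,_=cv2.findContours(m,0,1);k=max(cs,key=cv2.contourArea)+[270,100]
b=cv2.minAreaRect(k);P=plane(c,cv2.boxPoints(b),.03);print(b,P.mean(0))
L=max(P[1]-P[0],P[2]-P[1],key=np.linalg.norm);print(np.linalg.norm(L),np.degrees(np.arctan2(L[1],L[0]))%180)
T=np.array([.425,-.345,.20]);print(R.T@(T-s['tcp_pos'])*100)
```

```text
tip [[0.48290158 0.27932466 0.146     ]]
cam in tool [ 0.06871434 -0.00052313 -0.14194152]
hub [[ 0.43460316 -0.34260357  0.074     ]] ends [[ 0.38432699 -0.33606446  0.034     ]
 [ 0.48435638 -0.35028902  0.034     ]] knob [[ 0.45937448 -0.11884265  0.056     ]]
((332.6163635253906, 168.80252075195312), (52.82512664794922, 127.04182434082031), 27.235149383544922) [ 0.43382982 -0.34372584  0.03      ]
0.14775821961650062 172.57068305106162
[-23.8877593   56.02142627  12.08155459]
```

```bash
python3 -m creep '8.5 -1.52 3.49 0.75 0 0 0;8.5 -1.52 3.49 0.75 0 0 0;8.5 -1.52 3.49 0.75 0 0 0;8.5 -1.52 3.49 0.75 0 0 0;8.5 -1.52 3.49 0.75 0 0 0;8.5 -1.52 3.49 0.75 0 0 0;8.5 -1.52 3.49 0.75 0 0 0;8.5 -1.52 3.49 0.75 0 0 0;8.5 -1.52 3.49 0.75 0 0 0;8.5 -1.52 3.49 0.75 0 0 0;8.5 -1.52 3.49 0.75 0 0 0;8.5 -1.52 3.49 0.75 0 0 0;8.5 -1.52 3.49 0.75 0 0 0;8.5 -1.52 3.49 0.75 0 0 0;8.5 -1.52 3.49 0.75 0 0 0;8.5 -1.52 3.49 0.75 0 0 0;8.5 0 0 0 0 0 0.1235;8.5 0 0 0 0 0 0.1235;8.5 0 0 0 0 0 0.1235;8.5 0 0 0 0 0 0.1235'
python3 -m creep '8.5 0 0 0 0 0 0;8.5 0 0 0 0 0 0;8.5 0 0 0 0 0 0'
python3 - <<'E'
from h import *
c=cam('wrist');save(c,'w3');s=manip.observe();print(s['tcp_pos'],s['tool_rot'].round(3),s['q'].round(0))
g=cv2.cvtColor(c['frame'],cv2.COLOR_RGB2GRAY)
u=proj(c,[[.4346,-.343,.074]])[0];print(u)
m=cv2.inRange(g,110,255);cs,_=cv2.findContours(m,cv2.RETR_CCOMP,1)
for k in sorted(cs,key=cv2.contourArea)[::-1][:14]:
    if cv2.contourArea(k)<150: break
    b=cv2.minAreaRect(k);print(cv2.contourArea(k),b)
E
```

```text
time: 4.88
tcp_pos: [0.4204, -0.3443, 0.2006]
tool_rot: [[0.991, -0.136, -0.0], [-0.136, -0.991, -0.0], [-0.0, 0.0, -1.0]]
ft_force: [0.3, 0.5, 0.5]
width: 0.0849
grip_force: 0.0
time: 5.13
tcp_pos: [0.4211, -0.3436, 0.2007]
tool_rot: [[0.992, -0.126, 0.0], [-0.126, -0.992, -0.0], [0.0, 0.0, -1.0]]
ft_force: [-0.5, -0.2, -0.5]
width: 0.0848
grip_force: 0.0
[ 0.42121242 -0.34352038  0.20073433] [[ 0.992 -0.126  0.   ]
 [-0.126 -0.992 -0.   ]
 [ 0.     0.    -1.   ]] [-40.  17.  97.  -0.  67.  57.]
[319.96957228 211.20042975]
30855.5 ((538.5, 138.5), (277.0, 201.0), 90.0)
29401.0 ((93.49998474121094, 196.49998474121094), (186.99996948242188, 194.99996948242188), 0.0)
10148.0 ((353.9231262207031, 355.1153869628906), (176.74949645996094, 86.32817077636719), 7.125016689300537)
8712.5 ((321.0, 197.5), (161.0, 68.0), 90.0)
7714.0 ((558.0, 344.0), (98.0, 162.0), 90.0)
2968.0 ((380.0, 24.0), (48.0, 96.0), 90.0)
2709.0 ((531.5, 450.0), (58.0, 73.0), 90.0)
2421.5 ((109.94554138183594, 456.4554443359375), (47.06526565551758, 74.03076934814453), 84.2894058227539)
2379.5 ((70.30769348144531, 207.03846740722656), (43.34166717529297, 69.22899627685547), 78.69007110595703)
677.5 ((458.7824401855469, 313.34478759765625), (67.01056671142578, 19.36139678955078), 59.80837631225586)
669.5 ((184.2176055908203, 313.34478759765625), (19.361400604248047, 67.01056671142578), 30.19162368774414)
490.0 ((11.144355773925781, 372.35333251953125), (21.36144256591797, 48.16593933105469), 48.12213134765625)
424.5 ((216.50003051757812, 359.0000305175781), (14.310833930969238, 39.80200958251953), 26.56505012512207)
185.0 ((321.0, 130.50001525878906), (14.849242210388184, 14.849242210388184), 45.0)
```

View pics/w3.png

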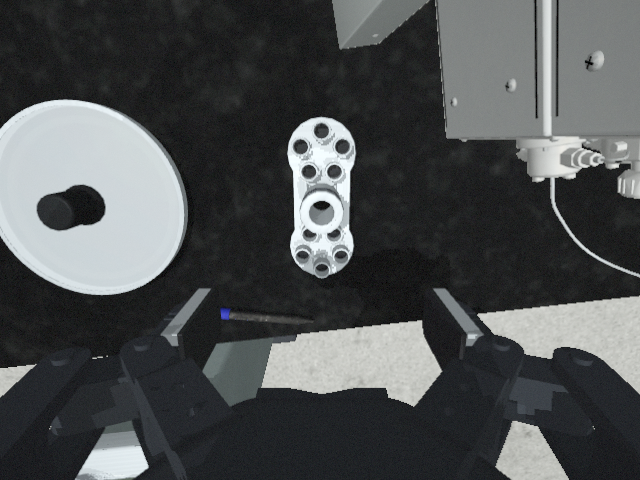

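The rotor lies upright in the image with ends at (321,117) and (321,277). The hub-top ring is at (321.5,212), so the tool is already aligned with its axis.

Run:
```python
from h import *
c=cam('wrist');s=manip.observe();g=cv2.cvtColor(c['frame'],cv2.COLOR_RGB2GRAY)
m=cv2.inRange(g[196:229,300:343],0,165)
cs,h=cv2.findContours(m,cv2.RETR_CCOMP,1)
for k in cs:
    if cv2.contourArea(k)>60: print(cv2.minEnclosingCircle(k),cv2.contourArea(k))
P=plane(c,[[321.5,212],[300,212],[343,212]],.074);print(P,np.linalg.norm(P[1]-P[2]))
w=dict(o=np.array([.46344,-.31975,.44301]),K=c['K'],d=c['d'])
# tool yaw then 20.9 vs now
Rt0=np.array([[.934,.358,0],[.358,-.934,0],[0,0,-1]]);w['R']=c['R']@s['tool_rot']@Rt0.T
for v in(172,174,176): print(tri(w,[332,v],c,[321.5,212]))
print(np.diff(plane(c,[[321,117],[321,277]],.034),axis=0), plane(c,[[321,117],[321,277]],.034).mean(0))
T=P[0].copy();T[2]=.044;print('shift cm',s['tool_rot'].T@(T-s['tcp_pos'])*100)
```

```text
((21.213483810424805, 16.533708572387695), 12.309504508972168) 437.0
[[ 0.4339267  -0.34403849  0.074     ]
 [ 0.43610154 -0.32694712  0.074     ]
 [ 0.43175138 -0.36112994  0.074     ]] 0.0344585061295083
(array([ 0.4362109 , -0.34286969,  0.08070907]), np.float64(0.0032308015015443687))
(array([ 0.4341162 , -0.3433884 ,  0.07275448]), np.float64(0.001515179035865336))
(array([ 0.43202741, -0.3439174 ,  0.0651588 ]), np.float64(0.0002774717505933411))
[[-0.1459075   0.01863035  0.        ]] [ 0.43493928 -0.34370421  0.034     ]
shift cm [ 1.25611223 -0.10291334 15.66980757]
```

```bash
python3 -m creep '8.5 1.28 -0.1 0 0 0 0;8.5 0 0 2.4 0 0 0;8.5 0 0 2.4 0 0 0;8.5 0 0 2.4 0 0 0;8.5 0 0 2.4 0 0 0;8.5 0 0 2.4 0 0 0;8.5 0 0 2.4 0 0 0;8.5 0 0 1.25 0 0 0;8.5 0 0 0 0 0 0;8.5 0 0 0 0 0 0;0 0 0 0 0 0 0;0 0 0 0 0 0 0;0 0 0 0 0 0 0;0 0 0 0 0 0 0;0 0 0 0 0 0 0;0 0 0 0 0 0 0;0 0 0 0 0 0 0;0 0 0 0 0 0 0' 60
```

```text
time: 6.73
tcp_pos: [0.4348, -0.3446, 0.0451]
tool_rot: [[0.992, -0.128, 0.002], [-0.128, -0.992, -0.001], [0.002, 0.001, -1.0]]
ft_force: [0.4, -1.2, 6.3]
width: 0.0335
grip_force: 60.0
```

```bash
python3 -m creep '0 0 0 -0.5 0 0 0;0 0 0 -1 0 0 0;0 0 0 -2 0 0 0;0 0 0 -2.5 0 0 0;0 0 0 -2.5 0 0 0;0 0 0 -2.5 0 0 0;0 0 0 -2.5 0 0 0;0 0 0 -2.5 0 0 0;0 0 0 -2.5 0 0 0;0 0 0 -2.5 0 0 0;0 0 0 -2 0 0 0;0 0 0 -1 0 0 0;0 0 0 0 0 0 0;0 0 0 0 0 0 0;0 0 0 0 0 0 0'
python3 - <<'E'
from h import *
c=cam('wrist');save(c,'w4');s=manip.observe();R=s['tool_rot'];print(R.round(3))
np.savez('g4',o=c['o'],R=c['R'],tcp=s['tcp_pos'],Rt=R)
print(s['tcp_pos'],'shift to above chamber',R.T@(np.array([.4834,.2807,.285])-s['tcp_pos'])*100)
E
```

```text
time: 7.98
tcp_pos: [0.4335, -0.3433, 0.2822]
tool_rot: [[0.992, -0.128, -0.003], [-0.128, -0.992, 0.002], [-0.003, -0.002, -1.0]]
ft_force: [0.5, -0.7, -2.9]
width: 0.0336
grip_force: 60.3
[[ 0.992 -0.128 -0.003]
 [-0.128 -0.992  0.003]
 [-0.003 -0.002 -1.   ]]
[ 0.43357987 -0.34335501  0.28206407] shift to above chamber [ -3.03753312 -62.53082118  -0.15168248]
```

View pics/w4.png

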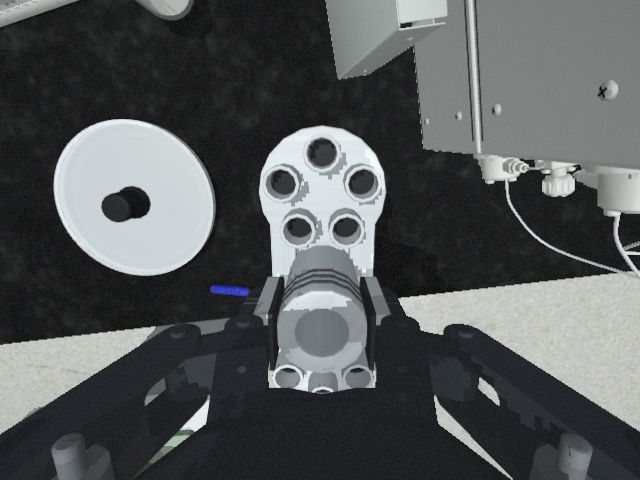

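Rotor held square: hub top at (321,337), pad end at (323,127), and its axis vertical in the image. Moving it over the chamber and turning it to the key's angle.

```bash
python3 -m creep '0 -0.19 -3.9 0 0 0 0;0 -0.19 -3.9 0 0 0 0;0 -0.19 -3.9 0 0 0 0;0 -0.19 -3.9 0 0 0 0;0 -0.19 -3.9 0 0 0 0;0 -0.19 -3.9 0 0 0 0;0 -0.19 -3.9 0 0 0 0;0 -0.19 -3.9 0 0 0 0;0 -0.19 -3.9 0 0 0 0;0 -0.19 -3.9 0 0 0 0;0 -0.19 -3.9 0 0 0 0;0 -0.19 -3.9 0 0 0 0;0 -0.19 -3.9 0 0 0 0;0 -0.19 -3.9 0 0 0 0;0 -0.19 -3.9 0 0 0 0;0 -0.19 -3.9 0 0 0 0;0 0 0 0 0 0 -0.1235;0 0 0 0 0 0 -0.1235;0 0 0 0 0 0 -0.1235;0 0 0 0 0 0 -0.1235'
python3 -m creep '0 0 0 0 0 0 0;0 0 0 0 0 0 0;0 0 0 0 0 0 0;0 0 0 0 0 0 0'
python3 - <<'E'
from h import *
c=cam('wrist');s=manip.observe();R=s['tool_rot'];g=cv2.cvtColor(c['frame'],cv2.COLOR_RGB2GRAY)
cv2.imwrite('pics/w5.png',g)
print(s['tcp_pos'],np.degrees(np.arctan2(R[1,0],R[0,0])),R[:,2],s['ft_force'])
def T(uv,dz): return R.T@(plane(c,[uv],s['tcp_pos'][2]+dz)[0]-s['tcp_pos'])*1000
# hub top circle edges from the last picture; bore ellipse
for n in('w4','w5'):
    q=cv2.imread('pics/%s.png'%n,0);b=cv2.GaussianBlur(q,(3,3),0)
    print(n,'col321',[int(x) for x in b[280:385:3,321]]);print('row335',[int(x) for x in b[335,262:384:3]])
for uv in([321,337],[321,290],[321,375],[323,127]): print(uv,T(uv,.029),T(uv,-.011))
E
```

```text
time: 9.7
tcp_pos: [0.4833, 0.2789, 0.282]
tool_rot: [[0.931, 0.364, -0.003], [0.364, -0.931, -0.002], [-0.004, 0.001, -1.0]]
ft_force: [-0.4, 0.0, -3.2]
width: 0.0335
grip_force: 61.7
time: 10.03
tcp_pos: [0.4839, 0.2786, 0.2836]
tool_rot: [[0.935, 0.356, -0.001], [0.356, -0.935, -0.0], [-0.001, 0.0, -1.0]]
ft_force: [-0.2, -0.2, -3.2]
width: 0.0335
grip_force: 61.7
[0.48389867 0.27862858 0.28372618] 20.87009498496889 [-3.95165938e-04 -2.98437284e-04 -9.99999877e-01] [-0.39652888 -0.19385508 -3.23529207]
w4 col321 [83, 114, 139, 150, 225, 222, 217, 215, 213, 201, 118, 118, 118, 118, 118, 118, 117, 116, 117, 117, 117, 117, 116, 117, 116, 122, 175, 177, 177, 176, 173, 151, 136, 139, 137]
row335 [31, 29, 35, 41, 29, 86, 144, 146, 145, 144, 142, 124, 111, 115, 118, 118, 118, 117, 119, 119, 116, 114, 116, 115, 113, 112, 111, 109, 108, 135, 145, 143, 142, 144, 146, 57, 31, 43, 33, 35, 31]
w5 col321 [62, 85, 108, 117, 183, 179, 174, 172, 170, 153, 83, 84, 84, 83, 83, 82, 83, 83, 83, 83, 82, 83, 82, 81, 84, 87, 133, 136, 136, 136, 134, 102, 79, 80, 81]
row335 [21, 18, 21, 28, 18, 63, 107, 109, 108, 107, 106, 90, 82, 84, 84, 84, 84, 84, 85, 83, 83, 80, 82, 81, 81, 80, 81, 79, 79, 99, 107, 106, 106, 108, 110, 40, 20, 28, 20, 23, 25]
[321, 337] [ -2.27744484  -0.88419999 -28.99904259] [-27.45389916  -0.9865473   11.01292104]
[321, 290] [ 16.81592469  -0.86949469 -29.00812056] [-1.59043281 -0.96662782 11.00062422]
[321, 375] [-18.91335162  -0.89699415 -28.99113302] [-49.98853951  -1.00387799  11.02363517]
[323, 127] [ 72.60710554  -0.19668297 -29.03455959] [ 7.39830969e+01 -5.52515817e-02  1.09648105e+01]
```

```bash
python3 -m creep '0 0.11 -0.11 0 0 0 0;0 0 0 2 0 0 0;0 0 0 2 0 0 0;0 0 0 2 0 0 0;0 0 0 1.5 0 0 0;0 0 0 0.7 0 0 0;0 0 0 0 0 0 0;0 0 0 0 0 0 0;0 0 0 0 0 0 0'
python3 -m creep '0 0 0 0.3 0 0 0;0 0 0 0.3 0 0 0;0 0 0 0.3 0 0 0;0 0 0 0.3 0 0 0;0 0 0 0 0 0 0'
python3 - <<'E'
from h import *
c=cam('side');f=c['frame'][:,:,::-1]
cv2.imwrite('pics/crop2.png',cv2.resize(f[200:340,360:520],(640,560),interpolation=cv2.INTER_CUBIC))
E
```

```text
time: 10.83
tcp_pos: [0.4854, 0.2806, 0.2033]
tool_rot: [[0.934, 0.358, 0.002], [0.358, -0.934, 0.001], [0.003, -0.0, -1.0]]
ft_force: [0.1, 0.8, -2.8]
width: 0.033
grip_force: 61.7
time: 11.25
tcp_pos: [0.4842, 0.2799, 0.1892]
tool_rot: [[0.934, 0.358, -0.001], [0.358, -0.934, -0.001], [-0.001, 0.0, -1.0]]
ft_force: [0.6, 0.6, -3.4]
width: 0.034
grip_force: 61.7
```

View pics/crop2.png

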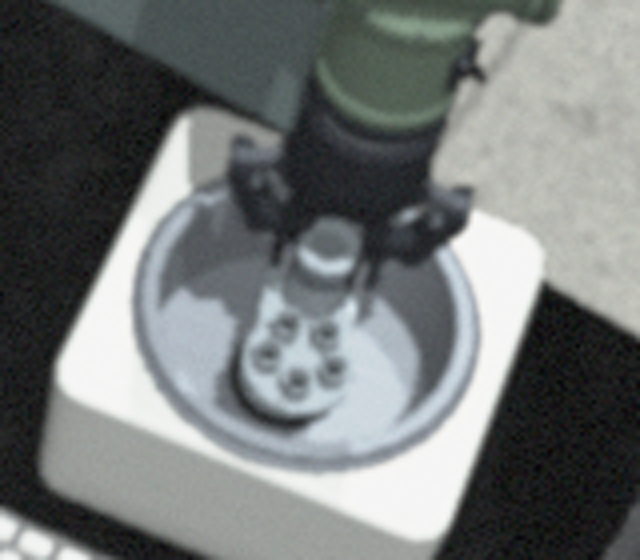

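The rotor is centred in the chamber mouth (hub at crop (328,240)) and there's no contact force. I'll keep going down the shaft.

```bash
python3 -m creep '0 0 0 0.3 0 0 0;0 0 0 0.3 0 0 0;0 0 0 0.3 0 0 0;0 0 0 0.3 0 0 0;0 0 0 0 0 0 0'
python3 -m creep '0 0 0 0.3 0 0 0;0 0 0 0.3 0 0 0;0 0 0 0.3 0 0 0;0 0 0 0.3 0 0 0;0 0 0 0.3 0 0 0;0 0 0 0 0 0 0;0 0 0 0 0 0 0'
```

```text
time: 11.72
tcp_pos: [0.4841, 0.2799, 0.1771]
tool_rot: [[0.934, 0.358, -0.001], [0.358, -0.934, -0.001], [-0.002, 0.0, -1.0]]
ft_force: [0.0, 0.7, -3.5]
width: 0.0335
grip_force: 61.7
time: 12.3
tcp_pos: [0.4845, 0.2801, 0.1627]
tool_rot: [[0.934, 0.358, -0.0], [0.358, -0.934, -0.0], [-0.0, 0.0, -1.0]]
ft_force: [-0.2, 0.3, -3.6]
width: 0.0336
grip_force: 61.7
```

No lateral force, so the shaft is in the bore with clearance. Next I'll go to just above the key, which it reaches at TCP ≈ 0.122.

```bash
python3 -m creep '0 0 0 0.5 0 0 0;0 0 0 0.5 0 0 0;0 0 0 0.5 0 0 0;0 0 0 0.5 0 0 0;0 0 0 0.5 0 0 0;0 0 0 0.5 0 0 0;0 0 0 0.4 0 0 0;0 0 0 0.2 0 0 0;0 0 0 0.2 0 0 0;0 0 0 0 0 0 0;0 0 0 0 0 0 0'
python3 -m creep '0 0 0 0.15 0 0 0;0 0 0 0.15 0 0 0;0 0 0 0.15 0 0 0;0 0 0 0 0 0 0'
```

```text
time: 13.22
tcp_pos: [0.4847, 0.2802, 0.125]
tool_rot: [[0.934, 0.358, 0.0], [0.358, -0.934, -0.0], [0.0, 0.0, -1.0]]
ft_force: [-0.5, -0.4, -3.2]
width: 0.0339
grip_force: 61.7
time: 13.55
tcp_pos: [0.4844, 0.2801, 0.1202]
tool_rot: [[0.934, 0.358, -0.0], [0.358, -0.934, -0.0], [-0.001, 0.0, -1.0]]
ft_force: [0.9, 0.4, -3.3]
width: 0.0332
grip_force: 61.7
```

```bash
python3 -m creep '0 0 0 0.15 0 0 0;0 0 0 0.15 0 0 0;0 0 0 0.1 0 0 0;0 0 0 0 0 0 0'
python3 -m creep '0 0 0 0.1 0 0 0;0 0 0 0.1 0 0 0;0 0 0 0.1 0 0 0;0 0 0 0 0 0 0;0 0 0 0 0 0 0'
```

```text
time: 13.88
tcp_pos: [0.4844, 0.2801, 0.1162]
tool_rot: [[0.934, 0.358, -0.0], [0.358, -0.934, -0.0], [-0.001, 0.0, -1.0]]
ft_force: [0.3, 1.0, -2.4]
width: 0.0335
grip_force: 61.7
time: 14.3
tcp_pos: [0.4845, 0.2802, 0.1134]
tool_rot: [[0.934, 0.358, -0.0], [0.358, -0.934, -0.0], [-0.0, 0.0, -1.0]]
ft_force: [0.3, -0.0, -3.0]
width: 0.0335
grip_force: 61.7
```

```bash
python3 -m creep '0 0 0 0.1 0 0 0;0 0 0 0 0 0 0'
python3 -m creep '0 0 0 0.1 0 0 0;0 0 0 0 0 0 0'
```

```text
time: 14.47
tcp_pos: [0.4848, 0.2802, 0.1131]
tool_rot: [[0.934, 0.358, 0.001], [0.358, -0.934, 0.0], [0.001, 0.0, -1.0]]
ft_force: [-0.7, -1.0, 0.8]
width: 0.0336
grip_force: 62.0
time: 14.63
tcp_pos: [0.4848, 0.2802, 0.113]
tool_rot: [[0.934, 0.358, 0.001], [0.358, -0.934, 0.0], [0.001, -0.0, -1.0]]
ft_force: [-2.2, -1.4, 7.7]
width: 0.0338
grip_force: 62.8
```

Firm contact at TCP 0.113, the seated height (9 mm below key-top contact). Releasing.

```bash
python3 -m creep '0 0 0 -0.1 0 0 0;0 0 0 0 0 0 0;6.5 0 0 0 0 0 0;6.5 0 0 0 0 0 0;6.5 0 0 0 0 0 0;6.5 0 0 0 0 0 0;6.5 0 0 0 0 0 0;6.5 0 0 0 0 0 0;6.5 0 0 0 0 0 0'
python3 -m creep '6.5 0 0 -0.5 0 0 0;6.5 0 0 -1 0 0 0;6.5 0 0 -2 0 0 0;6.5 0 0 -2.5 0 0 0;6.5 0 0 -2.5 0 0 0;6.5 0 0 -2.5 0 0 0;6.5 0 0 -2.5 0 0 0;6.5 0 0 -2.5 0 0 0;6.5 0 0 -2 0 0 0;6.5 -1 0 -1 0 0 0;6.5 -2 0 0 0 0 0;6.5 0 0 0 0 0 0;6.5 0 0 0 0 0 0;6.5 0 0 0 0 0 0'
python3 - <<'E'
from h import *
c=cam('wrist');save(c,'w6');s=manip.observe()
print(s['tcp_pos'], s['tool_rot'].T@(np.array([.43,-.12,.25])-s['tcp_pos'])*100)
E
```

```text
time: 15.38
tcp_pos: [0.4846, 0.2802, 0.1124]
tool_rot: [[0.934, 0.358, -0.0], [0.358, -0.934, -0.0], [-0.0, 0.0, -1.0]]
ft_force: [-0.6, 0.5, 0.1]
width: 0.0649
grip_force: 0.0
time: 16.55
tcp_pos: [0.4564, 0.2693, 0.3023]
tool_rot: [[0.934, 0.358, -0.0], [0.358, -0.934, -0.0], [-0.0, 0.0, -1.0]]
ft_force: [-0.1, 0.2, -0.5]
width: 0.0647
grip_force: 0.0
[0.45662276 0.26943472 0.30209422] [-16.41203171  35.41441906   5.22340508]
```

View pics/w6.png

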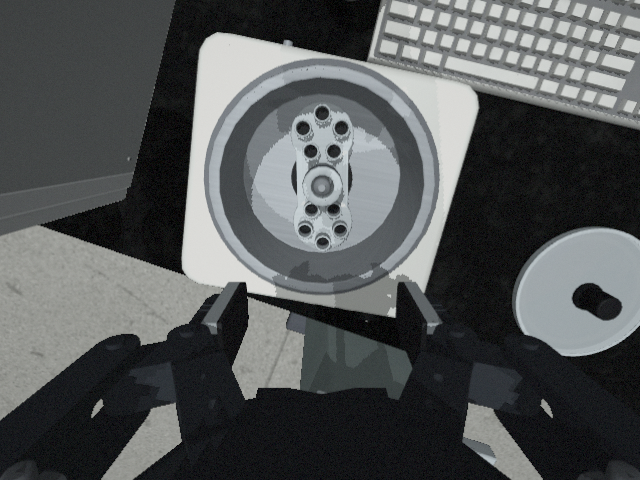

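The rotor is seated: shaft tip showing through the hub at (322,186), channel line over the key. The lid is untouched. Now to the lid; from here I go by numbers only, as all ten pictures are used.

```bash
cat >> h.py <<'E'
def edge(c,ctr,z,r0,r1,sign,n=120):
    """circle about ctr (world xy) at height z: strongest radial edge of given sign between radii"""
    g=cv2.GaussianBlur(cv2.cvtColor(c['frame'],cv2.COLOR_RGB2GRAY),(3,3),0).astype(np.float32);P=[]
    rr=np.arange(r0,r1,.0004)
    for th in np.linspace(0,2*np.pi,n,endpoint=False):
        w=np.c_[ctr[0]+rr*np.cos(th),ctr[1]+rr*np.sin(th),0*rr+z];u=proj(c,w).astype(np.float32)
        if u.min()<2 or u[:,0].max()>637 or u[:,1].max()>477: continue
        p=cv2.remap(g,u[:,0].reshape(1,-1),u[:,1].reshape(1,-1),1)[0]
        d=sign*(p[4:]-p[:-4]);i=d.argmax()
        if d[i]>25: P.append(w[i+2,:2])
    P=np.array(P)
    for _ in range(5):
        x=np.linalg.lstsq(np.c_[2*P,np.ones(len(P))],(P**2).sum(1),rcond=None)[0];R=np.sqrt(x[2]+x[0]**2+x[1]**2)
        q=abs(np.hypot(*(P-x[:2]).T)-R);P=P[q<max(.001,2*np.median(q))]
    return x[:2].round(4),R.round(4),len(P)
E
python3 -m creep '6.5 -1.64 3.54 0.52 0 0 0;6.5 -1.64 3.54 0.52 0 0 0;6.5 -1.64 3.54 0.52 0 0 0;6.5 -1.64 3.54 0.52 0 0 0;6.5 -1.64 3.54 0.52 0 0 0;6.5 -1.64 3.54 0.52 0 0 0;6.5 -1.64 3.54 0.52 0 0 0;6.5 -1.64 3.54 0.52 0 0 0;6.5 -1.64 3.54 0.52 0 0 0;6.5 -1.64 3.54 0.52 0 0 0;6.5 0 0 0 0 0 0;6.5 0 0 0 0 0 0;6.5 0 0 0 0 0 0'
python3 - <<'E'
from h import *
c=cam('wrist');d=cam('side');s=manip.observe();print(proj(c,[[.457,-.119,.056],[.457,-.119,.016]]))
for z in(.012,.016,.02): print(z,'disc wrist',edge(c,[.457,-.119],z,.08,.11,-1),'side',edge(d,[.457,-.119],z,.08,.11,-1))
for z in(.05,.056,.06): print(z,'knob wrist',edge(c,[.457,-.119],z,.008,.026,1),'side',edge(d,[.457,-.119],z,.008,.026,1))
# knob top: dark blob
for n,k in(('wrist',c),('side',d)):
    g=cv2.cvtColor(k['frame'],cv2.COLOR_RGB2GRAY);u=proj(k,[[.457,-.119,.056]])[0].astype(int)
    print(n,g[u[1]-24:u[1]+25:4,u[0]-32:u[0]+33:4])
E
```

```text
time: 17.68
tcp_pos: [0.4302, -0.1197, 0.2501]
tool_rot: [[0.934, 0.357, -0.001], [0.357, -0.934, 0.001], [-0.0, -0.001, -1.0]]
ft_force: [-0.2, -0.1, 0.8]
width: 0.0647
grip_force: 0.0
[[331.64174256 185.84355616]
 [330.65906742 181.09958214]]
0.012 disc wrist (array([ 0.4577, -0.1164]), np.float64(0.0961), 120) side (array([ 0.4539, -0.1212]), np.float64(0.0974), 74)
0.016 disc wrist (array([ 0.4581, -0.1162]), np.float64(0.0951), 120) side (array([ 0.4563, -0.1193]), np.float64(0.0972), 75)
0.02 disc wrist (array([ 0.4585, -0.1159]), np.float64(0.0941), 120) side (array([ 0.4586, -0.1176]), np.float64(0.0969), 74)
0.05 knob wrist (array([ 0.4603, -0.1149]), np.float64(0.0184), 119) side (array([ 0.4573, -0.1189]), np.float64(0.0162), 42)
0.056 knob wrist (array([ 0.4609, -0.1145]), np.float64(0.0181), 120) side (array([ 0.4604, -0.1165]), np.float64(0.016), 40)
0.06 knob wrist (array([ 0.4613, -0.1142]), np.float64(0.0179), 118) side (array([ 0.4626, -0.1148]), np.float64(0.0164), 30)
wrist [[215 215 215 215 215 216 197 154 155 216 217 217 216 216 216 216 215]
 [216 216 215 216 21
[... 1061 characters left out ...]
 60 198 217 204 199 200 202 202 200 198 209 219 145  22  28]
 [ 30  67 217 206 204 203 200 200 198 199 201 201 204 202 216 191  23]
 [ 41 216 200 204 201 198 198 192 148 180 199 200 198 200 201 215 145]
 [150 209 202 199 200 201 198  78  41  47 195 200 201 198 201 200 205]
 [211 201 201 201 199 199 200  60  34  34 191 199 199 200 200 203 203]
 [213 203 202 199 196 200 193  29  25  28 143 202 200 200 199 202 200]
 [216 203 200 201 199 199 198  86  28  41 180 199 199 200 198 204 198]
 [217 205 200 199 200 200 202 197 190 196 202 200 201 201 201 200 201]
 [158 202 204 200 202 199 199 201 203 202 196 203 199 201 201 201 192]
 [ 56 202 205 200 199 202 200 202 200 198 199 204 199 200 203 205 112]]
```

```bash
python3 -m creep '6.5 2.73 0.75 0 0 0 0;6.5 0 0 2.5 0 0 0;6.5 0 0 2.5 0 0 0;6.5 0 0 2.5 0 0 0;6.5 0 0 2.5 0 0 0;6.5 0 0 2.5 0 0 0;6.5 0 0 2.5 0 0 0;6.5 0 0 2.5 0 0 0;6.5 0 0 2.5 0 0 0;6.5 0 0 1.6 0 0 0;6.5 0 0 0.8 0 0 0;6.5 0 0 0 0 0 0;6.5 0 0 0 0 0 0'
python3 -m creep '0 0 0 0 0 0 0;0 0 0 0 0 0 0;0 0 0 0 0 0 0;0 0 0 0 0 0 0;0 0 0 0 0 0 0;0 0 0 0 0 0 0' 70
```

```text
time: 18.87
tcp_pos: [0.4589, -0.1163, 0.0269]
tool_rot: [[0.933, 0.359, 0.001], [0.359, -0.933, -0.0], [0.0, 0.0, -1.0]]
ft_force: [-0.3, -0.5, -0.8]
width: 0.0652
grip_force: 0.0
time: 19.37
tcp_pos: [0.4591, -0.117, 0.0279]
tool_rot: [[0.934, 0.357, 0.003], [0.357, -0.934, -0.0], [0.002, 0.001, -1.0]]
ft_force: [-0.5, 0.9, 5.1]
width: 0.031
grip_force: 69.4
```

```bash
python3 -m creep '0 0 0 -0.3 0 0 0;0 0 0 -0.7 0 0 0;0 0 0 -1.5 0 0 0;0 0 0 -2.5 0 0 0;0 0 0 -2.5 0 0 0;0 0 0 -2.5 0 0 0;0 0 0 -2.5 0 0 0;0 0 0 -2.5 0 0 0;0 0 0 -2.5 0 0 0;0 0 0 -2.5 0 0 0;0 0 0 -2 0 0 0;0 0 0 -1 0 0 0;0 0 0 0 0 0 0;0 0 0 0 0 0 0;0 0 0 0 0 0 0'
python3 - <<'E'
from h import *
c=cam('wrist');s=manip.observe();R=s['tool_rot'];t=s['tcp_pos'];z=t[2]-.0275+.016
print(t,R[:,2],s['ft_force'],s['width'],s['q'].round(0))
for dz in(-.003,0,.003):
    e=edge(c,t[:2],z+dz,.08,.115,-1);print(dz,e,'tool offs mm',(R[:2,:2].T@(e[0]-t[:2])*1000).round(2))
print('shift',R.T@(np.array([.4845,.280,.26])-t)*100)
E
```

```text
time: 20.62
tcp_pos: [0.4572, -0.1168, 0.2549]
tool_rot: [[0.934, 0.358, -0.003], [0.358, -0.934, 0.001], [-0.003, -0.002, -1.0]]
ft_force: [-0.8, -0.0, -3.5]
width: 0.0311
grip_force: 70.0
[ 0.45718919 -0.11677574  0.25479257] [-3.55530523e-03  8.98147323e-04 -9.99993277e-01] [ 0.58998235  0.02783755 -2.69528207] 0.030797206020751155 [-16.   8. 100.  -0.  72.  53.]
-0.003 (array([ 0.4554, -0.1165]), np.float64(0.0964), 69) tool offs mm [-1.57 -0.9 ]
0 (array([ 0.4567, -0.116 ]), np.float64(0.0945), 56) tool offs mm [-0.18 -0.9 ]
0.003 (array([ 0.4578, -0.1156]), np.float64(0.0928), 56) tool offs mm [ 0.99 -0.88]
shift [ 16.73785747 -36.07823688  -0.49481291]
```

```bash
python3 -m creep '0 0.8 -1.7 0 0 0 0;0 1.59 -3.44 0 0 0 0;0 1.59 -3.44 0 0 0 0;0 1.59 -3.44 0 0 0 0;0 1.59 -3.44 0 0 0 0;0 1.59 -3.44 0 0 0 0;0 1.59 -3.44 0 0 0 0;0 1.59 -3.44 0 0 0 0;0 1.59 -3.44 0 0 0 0;0 1.59 -3.44 0 0 0 0;0 1.59 -3.44 0 0 0 0;0 0 0 0 0 0 0;0 0 0 0 0 0 0;0 0 0 0 0 0 0;0 0 0 0 0 0 0'
python3 - <<'E'
from h import *
s=manip.observe();R=s['tool_rot'];t=s['tcp_pos'];c=cam('wrist')
print(t,R[:,2],R.T@(np.array([.4845,.2801,.185])-t)*100)
e=edge(c,t[:2],t[2]-.0125,.08,.115,-1);print(e)
print('rim',edge(c,[.4834,.2803],.15,.09,.11,1))
E
```

```text
time: 21.92
tcp_pos: [0.4847, 0.2786, 0.2556]
tool_rot: [[0.934, 0.357, -0.002], [0.357, -0.934, -0.001], [-0.002, 0.001, -1.0]]
ft_force: [-0.1, 0.2, -3.8]
width: 0.0307
grip_force: 70.8
[0.48469814 0.27864947 0.25563671] [-0.00166229 -0.00149119 -0.99999751] [ 0.04798155 -0.14822312  7.06346971]
(array([0.4844, 0.2792]), np.float64(0.095), 40)
rim (array([0.4802, 0.2791]), np.float64(0.1051), 16)
```

Apply y −0.15 cm and come down to 0.185 first (lip bottom about 7 mm above the rim).

```bash
python3 -m creep '0 0.05 -0.15 1 0 0 0;0 0 0 2 0 0 0;0 0 0 2 0 0 0;0 0 0 1.3 0 0 0;0 0 0 0.7 0 0 0;0 0 0 0 0 0 0;0 0 0 0 0 0 0;0 0 0 0 0 0 0'
python3 -m creep '0 0 0 0.2 0 0 0;0 0 0 0.2 0 0 0;0 0 0 0.2 0 0 0;0 0 0 0 0 0 0;0 0 0 0 0 0 0'
```

```text
time: 22.63
tcp_pos: [0.4857, 0.2815, 0.1875]
tool_rot: [[0.934, 0.357, 0.002], [0.357, -0.934, 0.001], [0.002, -0.0, -1.0]]
ft_force: [-0.3, -1.1, -3.9]
width: 0.0313
grip_force: 70.8
time: 23.05
tcp_pos: [0.4849, 0.2814, 0.1804]
tool_rot: [[0.934, 0.358, -0.0], [0.358, -0.934, -0.0], [-0.0, 0.0, -1.0]]
ft_force: [-0.1, -0.4, -3.4]
width: 0.0309
grip_force: 70.8
```

```bash
python3 -m creep '0 0 0.1 0.15 0 0 0;0 0 0 0.15 0 0 0;0 0 0 0.15 0 0 0;0 0 0 0 0 0 0;0 0 0 0 0 0 0'
python3 -m creep '0 0 0 0.15 0 0 0;0 0 0 0.1 0 0 0;0 0 0 0 0 0 0;0 0 0 0 0 0 0'
```

```text
time: 23.47
tcp_pos: [0.4853, 0.2804, 0.1758]
tool_rot: [[0.934, 0.358, -0.0], [0.358, -0.934, -0.0], [-0.0, 0.0, -1.0]]
ft_force: [0.7, 0.4, -3.2]
width: 0.0309
grip_force: 70.8
time: 23.8
tcp_pos: [0.4853, 0.2804, 0.1734]
tool_rot: [[0.934, 0.358, -0.0], [0.358, -0.934, -0.0], [-0.0, 0.0, -1.0]]
ft_force: [0.7, -0.1, -3.2]
width: 0.0309
grip_force: 70.8
```

```bash
python3 -m creep '0 0 0 0.1 0 0 0;0 0 0 0.1 0 0 0;0 0 0 0 0 0 0'
python3 -m creep '0 0 0 0.1 0 0 0;0 0 0 0 0 0 0'
```

```text
time: 24.05
tcp_pos: [0.4854, 0.2805, 0.1719]
tool_rot: [[0.934, 0.358, 0.001], [0.358, -0.934, 0.0], [0.001, 0.0, -1.0]]
ft_force: [-1.4, 0.5, 0.5]
width: 0.0309
grip_force: 71.2
time: 24.22
tcp_pos: [0.4855, 0.2805, 0.1719]
tool_rot: [[0.934, 0.358, 0.001], [0.358, -0.934, 0.001], [0.001, -0.0, -1.0]]
ft_force: [-2.7, -1.5, 6.1]
width: 0.0309
grip_force: 71.9
```

Contact at 0.1719, against 0.1715 expected for the disc on the rim. Releasing and retreating.

```bash
python3 -m creep '0 0 0 -0.1 0 0 0;0 0 0 0 0 0 0;6.5 0 0 0 0 0 0;6.5 0 0 0 0 0 0;6.5 0 0 0 0 0 0;6.5 0 0 0 0 0 0;6.5 0 0 0 0 0 0;6.5 0 0 0 0 0 0;6.5 0 0 0 0 0 0;6.5 0 0 -0.5 0 0 0;6.5 0 0 -1 0 0 0;6.5 0 0 -2 0 0 0;6.5 0 0 -2.5 0 0 0;6.5 0 0 -2.5 0 0 0;6.5 0 0 -2.5 0 0 0;6.5 0 0 -2 0 0 0;6.5 -1 0 -1 0 0 0;6.5 -2 0 0 0 0 0;6.5 0 0 0 0 0 0;6.5 0 0 0 0 0 0'
python3 -m creep '6.5 0 0 0 0 0 0;6.5 0 0 0 0 0 0'
python3 - <<'E'
from h import *
c=cam('wrist');d=cam('side');cv2.imwrite('pics/fin.png',c['frame'][:,:,::-1])
for z in(.156,.16,.164): print(z,edge(c,[.4845,.2802],z,.085,.105,-1),edge(c,[.4845,.2802],z,.085,.105,1),edge(d,[.4845,.2802],z,.085,.105,-1))
print('knob',edge(c,[.4845,.2802],.2,.008,.026,1),edge(d,[.4845,.2802],.2,.008,.026,1),manip.observe()['time'])
# levelness: disc seen as ellipse -> per-sector residual of outer edge radius
g=cv2.cvtColor(c['frame'],cv2.COLOR_RGB2GRAY)
for a in range(0,360,45):
    w=[[.4845+r*np.cos(np.radians(a)),.2802+r*np.sin(np.radians(a)),.16] for r in np.arange(.075,.113,.002)]
    u=proj(c,w).round().astype(int);print(a,[int(g[v,x]) if 0<=v<480 and 0<=x<640 else -1 for x,v in u])
E
```

```text
time: 25.88
tcp_pos: [0.4563, 0.2693, 0.3119]
tool_rot: [[0.934, 0.358, 0.0], [0.358, -0.934, 0.0], [0.0, 0.0, -1.0]]
ft_force: [0.0, 0.4, -0.7]
width: 0.0648
grip_force: 0.0
time: 26.05
tcp_pos: [0.4575, 0.2698, 0.311]
tool_rot: [[0.934, 0.358, -0.0], [0.358, -0.934, -0.0], [-0.001, 0.0, -1.0]]
ft_force: [-0.3, -0.3, -0.7]
width: 0.0647
grip_force: 0.0Traceback (most recent call last):
  File "<stdin>", line 3, in <module>
  File "h.py", line 30, in edge
    x=np.linalg.lstsq(np.c_[2*P,np.ones(len(P))],(P**2).sum(1),rcond=None)[0];R=np.sqrt(x[2]+x[0]**2+x[1]**2)
                                                 ~~~~~~~~~~^^^
    return umr_sum(a, axis, dtype, out, keepdims, initial, where)
numpy.exceptions.AxisError: axis 1 is out of bounds for array of dimension 1
```

```bash
sed -i 's/d\[i\]>25/d[i]>10/' h.py
python3 - <<'E'
from h import *
c=cam('wrist');d=cam('side')
def t(*a):
    try: return edge(*a)
    except Exception: return None
for k in(c,d):
  for z in(.156,.16,.164): print(z,t(k,[.4845,.2802],z,.085,.105,-1),t(k,[.4845,.2802],z,.085,.105,1))
  print('knob',t(k,[.4845,.2802],.2,.008,.026,1))
g=cv2.cvtColor(c['frame'],cv2.COLOR_RGB2GRAY)
for a in range(0,360,45):
    w=[[.4845+r*np.cos(np.radians(a)),.2802+r*np.sin(np.radians(a)),.16] for r in np.arange(.075,.113,.002)]
    u=proj(c,w).round().astype(int);print(a,[int(g[v,x]) if 0<=v<480 and 0<=x<640 else -1 for x,v in u])
E
```

```text
0.156 (array([0.4844, 0.281 ]), np.float64(0.0961), 98) (array([0.4843, 0.2812]), np.float64(0.099), 120)
0.16 (array([0.4848, 0.2812]), np.float64(0.0948), 95) (array([0.4848, 0.2813]), np.float64(0.0977), 120)
0.164 (array([0.4853, 0.2814]), np.float64(0.0935), 86) (array([0.4853, 0.2815]), np.float64(0.0963), 120)
knob (array([0.4879, 0.2826]), np.float64(0.0181), 101)
0.156 (array([0.4824, 0.2788]), np.float64(0.0946), 63) (array([0.4865, 0.2795]), np.float64(0.1021), 69)
0.16 (array([0.4846, 0.2792]), np.float64(0.0946), 61) (array([0.488 , 0.2797]), np.float64(0.1015), 50)
0.164 (array([0.486 , 0.2797]), np.float64(0.0946), 58) (array([0.4905, 0.2803]), np.float64(0.1012), 42)
knob (array([0.4866, 0.2791]), np.float64(0.016), 67)
0 [176, 176, 177, 182, 183, 190, 192, 190, 189, 191, 153, 118, 204, 164, 90, 121, 170, 120, 113, 107]
45 [177, 177, 177, 179, 185, 189, 190, 191, 189, 208, 189, 131, 201, 218, 217, 217, 216, 217, 217, 217]
90 [174, 173, 175, 183, 183, 183, 188, 185, 164, 203, 194, 128, 191, 218, 219, 218, 220, 218, 213, 40]
135 [172, 172, 175, 183, 182, 182, 187, 184, 160, 202, 188, 124, 198, 218, 219, 219, 220, 219, 219, 219]
180 [174, 176, 182, 183, 183, 184, 187, 181, 145, 142, 95, 128, 164, 166, 163, 159, 100, 23, 19, 15]
225 [173, 177, 183, 180, 182, 184, 185, 171, 114, 112, 66, 130, 133, 132, 131, 132, 134, 133, 132, 130]
270 [173, 173, 181, 180, 180, 187, 182, 178, 179, 171, 108, 169, 205, 205, 204, 205, 198, 180, 44, 23]
315 [176, 174, 177, 184, 184, 189, 190, 182, 187, 186, 124, 181, 209, 210, 212, 218, 219, 218, 218, 218]
```

The disc fits R = 95 mm at z = 0.160 in both views. The knob-to-disc offset (2.8, 1.7 mm) matches what it was on the bench, so the lid lies level.

```bash
python3 -c "
from plant import manip; print(manip.finish_job())"
```

```text
the job is handed in; nothing more can be done
None
```

The rotor is seated on the spindle's shoulder with its channel over the drive key, and the lid lies level in the chamber rim; I handed the job in at about 26 s of the 72 s limit, with the other bench items left alone.

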